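Start the press from the bench console

TASK

Start the press from the grey bench console with the tips of the fingers: first tip the yellow rocker fully over by pushing down its raised end, then push the round blue key fully down so that it stays in, then press the green key fully down and keep holding it. Do not touch the red key or its black base, and leave the things lying about (the white disc in the console's dish too) where they are. The program finishes while the fingers still hold the green key down.

Things in the scene. Friction and masses are not known exactly. Their poses are not given: they have to be found in the camera images.
- console: grey bench console, fixed to the bench, 94 (x) x 372 (y) x 80 mm high; origin at the centre of its underside, its z up, its -x side faces the robot (within 5 degrees). On its flat top sit four control modules in a row along its y, 72 mm apart, in an order that differs from start to start; at its right (-y) end a shallow dish holds a loose white disc. The mug press, 155 mm high, stands close behind it
- power_module: black module base 66 (x) x 62 (y) x 8 mm with the yellow rocker, on the console's top; origin at the centre of its underside, 80 mm above the bench; axes as the console's
- latch_module: the same base with the round blue key; origin as above
- run_module: the same base with the round green key; origin as above
- stop_module: the same base with the round red key (stop; not to be touched); origin as above
- rocker (a joint): tip angle of the yellow rocker, 0 = off (end away from the robot, +x, marked by a white bar, raised 13 degrees) to 0.44 rad = fully over (that end down 13 degrees). It is a 58 (x) x 34 (y) x 12 mm paddle on a pivot along y, 20 mm above the module's underside, over the module's centre; its friction is 0.05 N m (about 2 N at the end, 4 N at 14 mm from the pivot) and it stays where it is left. A start may be a little above 0
- rocker_raised_end (a point): point on the top face of the rocker, 26 mm from the pivot towards the raised (console +x) end; it moves with the rocker; about 111 mm above the bench at the start and 100 mm when fully over
- blue_key (a joint): travel of the blue key, 0 = out, 0.007 m = fully down; a latching key that takes about 3 N, has no spring and stays where it is left. A start may be up to 1 mm in
- blue_key_top (a point): centre of the blue key's flat top, 35 mm across; 108 mm above the bench when out
- green_key (a joint): travel of the green key, 0 = out, 0.007 m = fully down; sprung: moves from 2 N, fully down at 5 N, comes back when released
- green_key_top (a point): centre of the green key's flat top, 35 mm across; 108 mm above the bench when out
- red_key (a joint): travel of the red stop key, built like the green one; not to be pressed
- marker: white marker with blue cap, 14 x 128 x 16 mm, loose on the bench; leave it
- dispenser: black tape dispenser with a brown roll, 206 x 62 x 141 mm, fixed to the bench at the left; keep clear of it
- tumbler: white tumbler with black lid, 74 mm across, 166 mm high, loose; leave it
- screwdriver_red: screwdriver with red handle, 172 mm long, loose; leave it
- tag: white round disc (blank tag), 60 mm across, 8 mm high, loose in the dish on the console (rim 5 mm high); origin at the centre of its underside; leave it
- lid: clear grey tumbler lid, 75 mm across, 17 mm high, loose on the bench; leave it

How it is judged (in metres and radians):
On the way, in this order (a step that is already met when the one before it is completed fails the run):
1. the yellow rocker is tipped over by the fingers (value of joint rocker above 0.36 rad and contact force between the fingers and power_module above 0.5 N), for 0.02 s.
2. the blue key is pushed down by the fingers (value of joint blue_key above 0.0055 m and contact force between the fingers and latch_module above 0.5 N), for 0.02 s.
3. the green key is pressed down (value of joint green_key above 0.0055 m), for 0.2 s.
At the end, for the whole second after the job is handed in: The rocker is over (above 0.36 of 0.44 rad), the blue key down (above 5.5 of 7 mm), the red key out, and the fingers hold the green key down (above 5.5 of 7 mm, contact force above 1.5 N) (value of joint rocker above 0.36 rad and value of joint each of blue_key, green_key above 0.0055 m and value of joint red_key below 0.001 m and contact force between the fingers and run_module above 1.5 N); the arm keeps its last pose, push and grip.
It fails at once if the blue key is pressed before the rocker is over (value of joint blue_key above 0.0035 m and value of joint rocker below 0.32 rad).
It fails at once if the green key is pressed before the rocker is over and the blue key is down (value of joint green_key above 0.0025 m and (value of joint rocker below 0.32 rad or value of joint blue_key below 0.005 m)).
It fails at once if the red key or its base is touched (value of joint red_key above 0.002 m or contact force between any of the arm, the fingers and stop_module above 1 N).
It fails at once if a bystander is lifted, carried or pushed away (more than 25 mm) (distance of any of marker, lid, tumbler, screwdriver_red, tag from where it was at the start of the episode above 0.025 m).
It also fails if it takes over 64 s, if anything falls off the work surface, if the arm or the gripper's body presses on something with over 40 N, if the wrist force passes 120 N, or if a joint passes its speed limit or range.

ROBOT

A 6-joint arm with a two-finger parallel gripper is mounted at the origin on a cart in front of the work surface, level with it; the furniture and walls round the work are solid. World frame = base frame: x ahead of the robot, y to its left, z up, the work surface at z = 0. Lengths are in m, angles in degrees, forces in N, time in s.
With the tool pointing down it reaches from about 0.15 to 0.775 m from the base axis. Payload 6.1 kg.
Tool frame: the origin (TCP) lies at the centre of the arm's flange, where the gripper is bolted on; the fingertips stand 173 mm ahead of it and the grasp point (between the pads) lies 155 mm ahead of it; z points along the fingers, x is the direction in which the jaws open and shut, and the axes are right-handed (so a half turn about z gives the same grasp; the last joint's range is limited). The gripper opens to 85 mm and grips with 20 to 120 N. Pads are 22 mm wide; open, the fingers measure 114 mm over their backs; the gripper's body (76 mm by 85 mm) begins 54 mm behind the grasp point. The pads swing forward as they close: fully open they stand 13 mm farther back than shut.
Start: joints at [72.078, 7.208, -2.269, 80.523, 0, 90], TCP at [0.162, 0.5, 0.405] pointing down, gripper open.
Joint ranges: [-155.77, 155.77], [-54.66, 111.73], [-72.52, 77.12], [-102.08, 115.82], [-83.92, 84.16], [-180, 180]. Speed limits (degrees/s): [136.94, 136.94, 172.46, 180, 180, 180].

INTERFACE

Orientations are given as [roll, pitch, yaw] about the fixed x, y, z axes, in that order (R = Rz(yaw) Ry(pitch) Rx(roll)).
In Python, from rig import state, grab_frame, finish_job gives the robot as it stands.
- The arm moves only by the shell command python3 -m pendant 'ROWS' [FORCE]. ROWS is JSON, a list that holds one entry, the list of rows, each a list of 7 numbers: the closure, from 0 (fully open) to 1 (shut), then the shift along the world's x, y, z scaled (see below), then the turn, a rotation vector about the world's x, y, z scaled (see below). In form: [[[fingers, dx, dy, dz, wx, wy, wz], ...]]. A call has 1 to 8 rows; each row shifts and turns the pose as measured when the row begins; what a row does not reach is not made up. The controller multiplies each number of a shift by 20 mm and each number of a turn by 6 degrees. A row lasts 1/10 s, in which the tool goes at most 50 mm and 8.59 degrees, less where a joint would pass 70% of its speed; a pose out of reach is approached as far as the arm can. A call with a number of a shift or a turn outside -1 to 1 is refused whole. A call with a gripper value outside its range is refused whole. The fingers move at their own pace and stop on an object; FORCE is the grip in N (left out, the last holds). Time passes only in rows, so rows that do not move let the fingers close. It gives the time, the measured TCP pose, the force and the opening at its end, in the units of the state.
- state(): the state, without advancing time (a new reading comes with each control period).
- grab_frame(name): name is "scene" or "side" or "wrist"; returns a dict with "frame" (400x640x3 uint8, red, green, blue), "camera_matrix" (3x3 intrinsics, pixels), "k1" (the pictures are not rectified: a ray, as slopes to the right and down, at radius r is drawn at 1 + k1 r^2 times it, then the intrinsics apply), "R" (3x3) and "t" (3): a world point X has camera coordinates R X + t; the wrist camera has in their place "hand_eye" (4x4, takes a point from camera to tool coordinates, whose origin is the TCP and whose axes are the tool frame's). Camera axes: x right, y down, z forward; pixel columns grow to the right and rows downward; lengths in m; the calibration is good to about 2 mm. A picture is of the moment at which its call begins: read the wrist's pose just before it. There is no depth.
- finish_job(): hands the job in, once; it reports no verdict.
The state is a dict: "clock": time; "q": joint angles; "qvel": joint speeds; "joint_torque": joint torques, N m; "tcp_pos": TCP position; "ee_rot": TCP orientation; "wrist_force": force on the tool from outside, world axes, zero at the start; "ft_torque": the same for the moment, N m; "finger_gap": finger opening in m.
Only numpy, scipy, OpenCV 4.12 (cv2) and the standard library are available. Lean on these libraries where they do the work, as an engineer would, in place of code of your own. Each camera call takes 0.05 s, during which the arm holds its last target.

## Working session

There is one attempt and no reset: what is moved stays moved. The work goes in short steps, Python scripts to look and compute and a shell command to move; the robot and the scene stay as the last step left them, time stands still between calls to the robot, and variables do not carry over. Pictures are saved under pics/ and viewed, and the job is handed in when it is done.

```bash
mkdir -p pics; cat > h.py <<'E'
import cv2,numpy as np
from rig import state,grab_frame
def snap(n,f):
    s=state(); d=grab_frame(n); cv2.imwrite('pics/'+f+'.png',d['frame'][:,:,::-1]); 
    import pickle; pickle.dump((s,d),open('pics/'+f+'.pkl','wb')); return s,d
E
python3 - <<'E'
from h import *
print(state())
for n in('scene','side','wrist'):
    s,d=snap(n,n+'0'); print(n,{k:v for k,v in d.items() if k!='frame'})
E
```

```text
{'clock': 0.0, 'q': array([ 7.20795879e+01,  7.24111420e+00, -2.32758938e+00,  8.05225028e+01,
        8.82940313e-04,  9.00005824e+01]), 'qvel': array([-0.04964105,  0.08036869, -0.11106622,  0.11636637, -0.04927674,
       -0.03943576]), 'joint_torque': array([ 2.51519676e-03, -4.35915434e+01,  3.52922201e+01,  1.76293566e-02,
        2.73909736e-04,  3.65296188e-06]), 'tcp_pos': array([0.16149795, 0.49940503, 0.4039202 ]), 'ee_rot': array([-1.79999118e+02,  9.12063593e-02,  7.20790055e+01]), 'wrist_force': array([0.32630128, 0.44057849, 0.26244377]), 'ft_torque': array([ 0.04337893, -0.07957761,  0.00198203]), 'finger_gap': 0.08558350618446292}
scene {'camera_matrix': array([[466.39481504,   0.        , 320.53915774],
       [  0.        , 466.39481504, 201.71127766],
       [  0.        ,   0.        ,   1.        ]]), 'k1': -0.023196599673347938, 'R': array([[ 0.49918545, -0.86644788,  0.00905341],
       [-0.64258096, -0.37717821, -0.666953  ],
       [ 0.58129476,  0.32711568, -0.74504479]]), 't': array([-0.46903863,  0.36274839,  1.21261353])}
side {'camera_matrix': array([[4
[... 237 characters left out ...]
13088141, -0.74435751, -0.65482971],
       [ 0.10428993,  0.64650938, -0.75574416]]), 't': array([-0.58770714, -0.03504544,  1.50133004])}
wrist {'camera_matrix': array([[350.22040494,   0.        , 317.95470135],
       [  0.        , 350.22040494, 202.19286175],
       [  0.        ,   0.        ,   1.        ]]), 'k1': 0.014556265478328148, 'hand_eye': array([[ 9.99999995e-01, -6.31929738e-05, -7.58235097e-05,
         1.34481386e-04],
       [ 8.41733004e-05,  9.47171314e-01,  3.20728071e-01,
        -8.23975228e-02],
       [ 5.15500927e-05, -3.20728076e-01,  9.47171314e-01,
         3.01522557e-02],
       [ 0.00000000e+00,  0.00000000e+00,  0.00000000e+00,
         1.00000000e+00]])}
```

View pics/scene0.png

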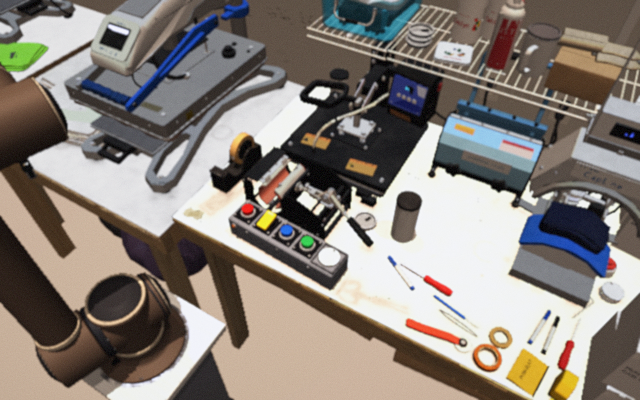

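View pics/side0.png

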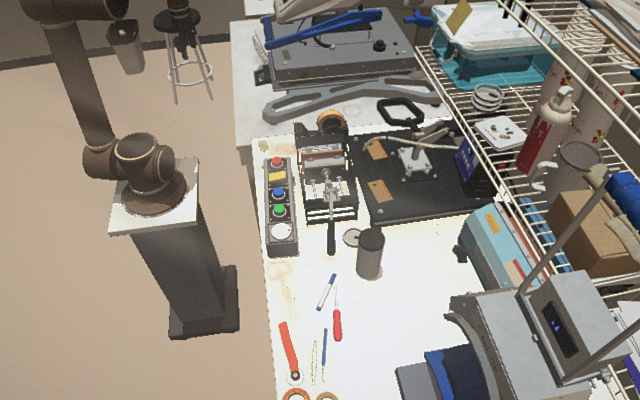

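View pics/wrist0.png

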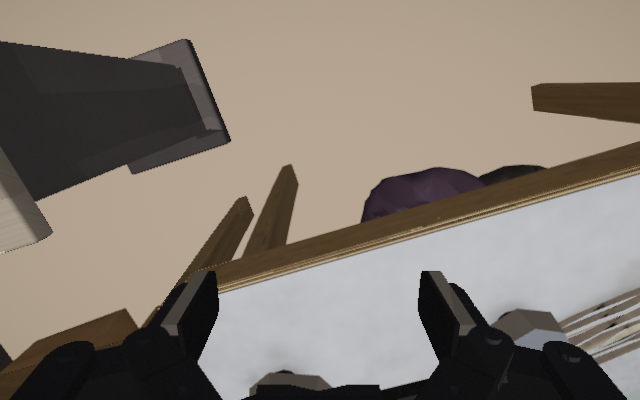

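Along y from the left the modules are red (scene 248,210), yellow (267,219), blue (287,230) and green (307,242), then the disc (329,257). Next I triangulate them from the scene and side views.

```bash
cat >> h.py <<'E'
import pickle
from scipy.optimize import least_squares
from scipy.spatial.transform import Rotation as Ro
def proj(d,X,s=None):
    X=np.atleast_2d(X)
    if 'R' in d: c=X@d['R'].T+d['t']
    else:
        T=np.eye(4);T[:3,:3]=Ro.from_euler('xyz',s['ee_rot'],degrees=True).as_matrix();T[:3,3]=s['tcp_pos']
        M=np.linalg.inv(T@d['hand_eye']); c=X@M[:3,:3].T+M[:3,3]
    p=c[:,:2]/c[:,2:]; p=p*(1+d['k1']*(p**2).sum(1,keepdims=True)); K=d['camera_matrix']
    return p*[K[0,0],K[1,1]]+K[:2,2]
def tri(obs):
    f=lambda X:np.concatenate([proj(d,X,s)[0]-uv for s,d,uv in obs])
    r=least_squares(f,[.4,.2,.1]); return r.x,np.abs(r.fun).max()
def load(f): return pickle.load(open('pics/'+f+'.pkl','rb'))
RNG={'red':[((0,150,90),(8,255,255)),((172,150,90),(180,255,255))],'yellow':[((22,120,100),(34,255,255))],'blue':[((100,130,90),(122,255,255))],'green':[((50,130,60),(80,255,255))]}
def blobs(d,c,box):
    x0,y0,x1,y1=box; h=cv2.cvtColor(d['frame'],cv2.COLOR_RGB2HSV)[y0:y1,x0:x1]
    m=sum(cv2.inRange(h,np.array(a),np.array(b)) for a,b in RNG[c])
    n,l,st,ce=cv2.connectedComponentsWithStats(m); i=1+st[1:,4].argmax()
    return ce[i]+[x0,y0],st[i]+np.array([x0,y0,0,0,0])
E
python3 - <<'E'
from h import *
P={}
a=load('scene0');b=load('side0')
for c in RNG:
    u,sa=blobs(a[1],c,(225,190,350,290)); v,sb=blobs(b[1],c,(258,145,302,260))
    print(c,u.round(1),sa,v.round(1),sb,*tri([(a[0],a[1],u),(b[0],b[1],v)]))
for f,bx in(('scene0',(170,120,420,300)),('side0',(230,90,400,290))):
    d=load(f)[1]['frame'];x0,y0,x1,y1=bx
    k=min(800/(x1-x0),600/(y1-y0));cv2.imwrite('pics/c'+f+'.png',cv2.resize(d[y0:y1,x0:x1,::-1],None,fx=k,fy=k,interpolation=2))
E
```

```text
red [247.2 208.7] [241 204  13  11 102] [276.9 158.9] [272 158   9   4  15] [ 0.44334493 -0.03365085  0.1084098 ] 0.8955548270357951
yellow [265.7 219.6] [256 209  21  21 217] [275.6 175.4] [269 171  17  10  76] [ 0.4327551  -0.10813197  0.10991354] 0.13137451345923523
blue [286.1 229.7] [280 225  13  11 111] [277.6 191. ] [273 188  10   7  59] [ 0.43178303 -0.17858127  0.10993565] 0.012172632429866326
green [306.8 241.2] [301 236  13  12 114] [280.5 205.5] [280 205   2   2   2] [ 0.43175899 -0.24527541  0.10788267] 1.720532263654377
```

View pics/cscene0.png

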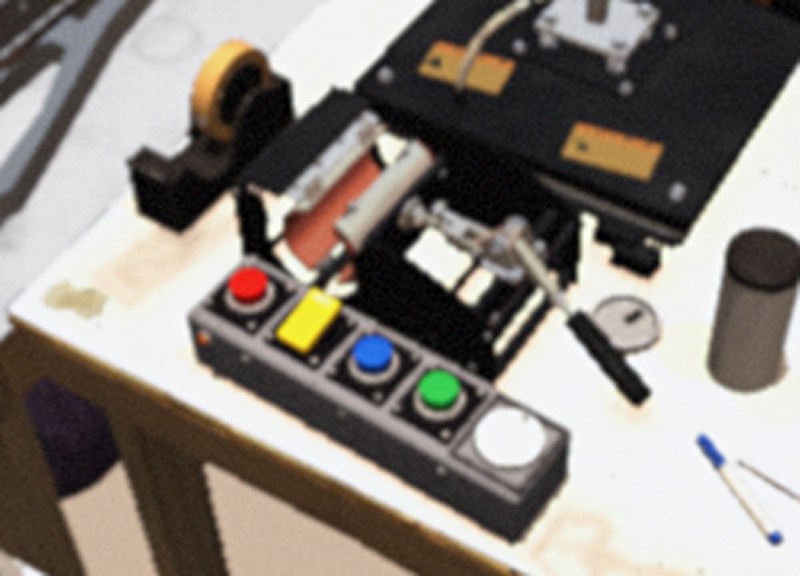

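View pics/cside0.png

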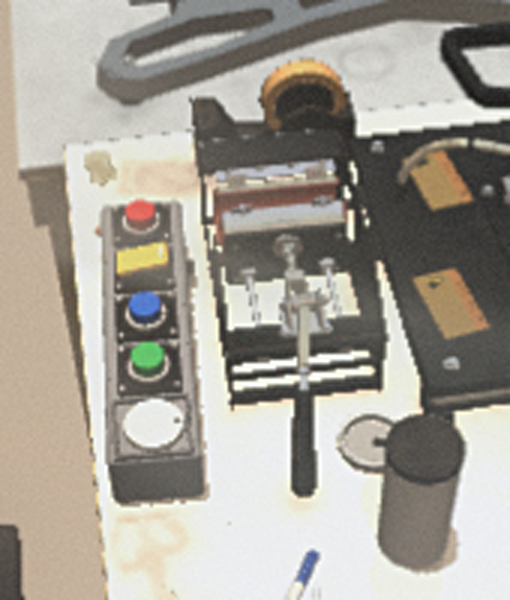

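```bash
python3 -m pendant '[[[1,0.4,-1,0,0,0,0.4],[1,0.4,-1,0,0,0,0.4],[1,0.4,-1,0,0,0,0.4],[1,0.4,-1,0,0,0,0.4],[1,0.4,-1,0,0,0,0.4],[1,0.4,-1,0,0,0,0.4],[1,0.4,-1,0,0,0,0.4],[1,0.4,-1,0,0,0,0.2]]]' 20; python3 -m pendant '[[[1,0.4,-1,0,0,0,0],[1,0.4,-1,0,0,0,0],[1,0.4,-1,0,0,0,0],[1,0.4,-1,0,0,0,0],[1,0.4,-1,0,0,0,0],[1,0.4,-1,0,0,0,0],[1,0.4,-1,0,0,0,0],[1,0.4,-1,0,0,0,0]]]'
```

```text
clock: 0.95
tcp_pos: [0.2261, 0.3353, 0.4005]
ee_rot: [-179.9, 0.4, 91.1]
wrist_force: [0.5, -0.7, -0.6]
finger_gap: -0.0003
clock: 1.75
tcp_pos: [0.2908, 0.1678, 0.3991]
ee_rot: [-179.8, 0.5, 91.2]
wrist_force: [-0.2, -0.0, 0.1]
finger_gap: -0.0
```

```bash
python3 -m pendant '[[[1,0.4,-1,0,0,0,0],[1,0.4,-1,0,0,0,0],[1,0.4,-1,0,0,0,0],[1,0.4,-1,0,0,0,0],[1,0.4,-1,0,0,0,0],[1,0.4,-1,0,0,0,0],[1,0.4,-1,0,0,0,0],[1,0.4,-1,0,0,0,0]]]'; python3 -m pendant '[[[1,0.4,-1,0,0,0,0],[1,0.4,-1,0,0,0,0],[1,0.4,-1,0,0,0,0],[1,0.4,-1,0,0,0,0],[1,0.4,-1,0,0,0,0],[1,0.4,-1,0,0,0,0],[1,0.3,-0.5,0,0,0,0],[1,0,0,0,0,0,0]]]'
python3 - <<'E'
from h import *
s,d=snap('wrist','wrist1');print(s['tcp_pos'],s['ee_rot'],s['q'])
E
```

```text
clock: 2.55
tcp_pos: [0.3552, 0.0003, 0.3981]
ee_rot: [-179.8, 0.5, 91.2]
wrist_force: [-0.8, 1.2, 0.1]
finger_gap: 0.0
clock: 3.35
tcp_pos: [0.4106, -0.1374, 0.3962]
ee_rot: [-179.6, 0.4, 91.0]
wrist_force: [0.3, 0.3, 0.2]
finger_gap: 0.0003
[ 0.41055296 -0.13739241  0.3962334 ] [-179.60598169    0.41538633   90.97042527] [-18.3556027   -2.62081445 -13.61119094  79.24398185  -0.52237075
 -19.32353133]
```

View pics/wrist1.png

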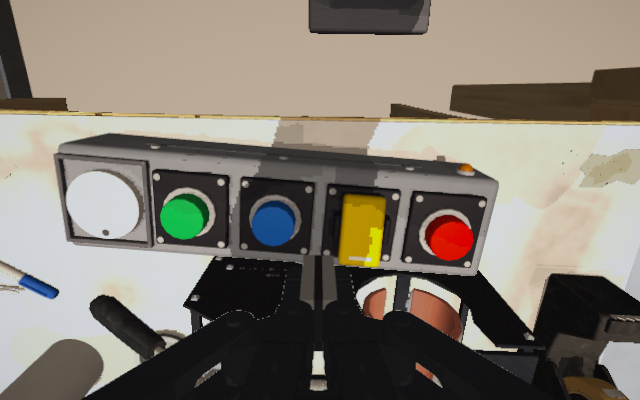

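The wrist view shows green (184,216), blue (275,223), yellow (362,230; its white bar at about 360,260) and red (450,238). The closed fingertips are at about (319,280).

```bash
python3 - <<'E'
from h import *
a=load('scene0');b=load('side0');w=load('wrist1')
P={}
for c in RNG:
    u,_=blobs(a[1],c,(225,190,350,290)); v,_=blobs(b[1],c,(258,145,302,260))
    h=cv2.cvtColor(w[1]['frame'],cv2.COLOR_RGB2HSV)
    u2,st=blobs(w[1],c,(150,175,500,280))
    f=lambda X:proj(w[1],[X[0],X[1],.108],w[0])[0]-u2
    r=least_squares(f,[.43,-.1]).x
    P[c]=r
    print(c,u2.round(1),st,'z.108:',r.round(4),'wr+scene',*tri([(*a,u),(*w,u2)]),'all',tri([(*a,u),(*w,u2),(*b,v)])[0].round(4) if c in('blue','yellow') else '')
d=(P['red']-P['green']);print(np.linalg.norm(d),np.degrees(np.arctan2(-d[0],d[1])))
f=lambda X:proj(w[1],[X[0],X[1],.112],w[0])[0]-[360,260]
print('bar',least_squares(f,[.43,-.1]).x)
cv2.imwrite('pics/w1c.png',cv2.resize(w[1]['frame'][170:300,150:510,::-1],None,fx=2.2,fy=2.2,interpolation=2))
E
```

```text
red [449.8 238.4] [ 425  215   49   46 1571] z.108: [ 0.4421 -0.0333] wr+scene [ 0.44560551 -0.03015622  0.10022673] 0.4581993984896542 all 
yellow [361.8 229.6] [ 339  195   47   72 2814] z.108: [ 0.4359 -0.1041] wr+scene [ 0.43876494 -0.1031411   0.10120861] 0.025455493587116962 all [ 0.4362 -0.104   0.1066]
blue [272.4 225.7] [ 252  206   42   40 1331] z.108: [ 0.434  -0.1753] wr+scene [ 0.43562979 -0.1758852   0.10409159] 0.02544898681645691 all [ 0.4343 -0.1756  0.1068]
green [183.7 216.3] [ 160  194   49   46 1665] z.108: [ 0.4274 -0.2451] wr+scene [ 0.42947962 -0.24730479  0.10284793] 0.37823784930807847 all 
0.21239164148834527 -3.974014277895768
bar [ 0.4608733  -0.10454593]
```

View pics/w1c.png

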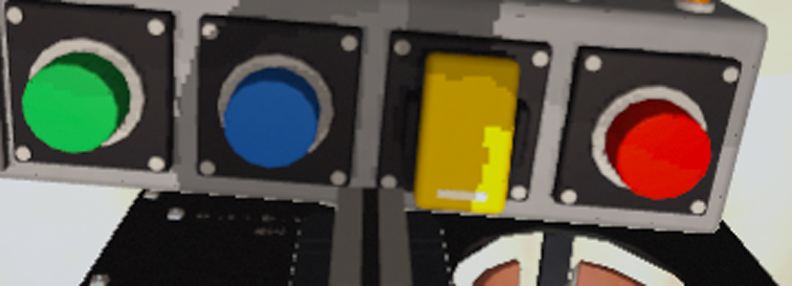

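```bash
cat >> h.py <<'E'
def tip():
    s=state();R=Ro.from_euler('xyz',s['ee_rot'],degrees=True).as_matrix();print('tip',(s['tcp_pos']+R[:,2]*.173).round(4),s['ee_rot'].round(2),'F',s['wrist_force'].round(2),s['clock'])
E
python3 -c "
from h import *
tip()"
python3 -m pendant '[[[1,0.8,0.6,-0.6,0,0,0],[1,0.8,0.6,-0.7,0,0,0],[1,0.6,0.4,-0.7,0,0,0],[1,0.2,0.1,-0.7,0,0,0],[1,0,0,-0.7,0,0,0],[1,0,0,0,0,0,0]]]'
python3 -c "
from h import *
tip()"
```

```text
tip [ 0.409  -0.1381  0.2233] [-179.59    0.4    91.  ] F [-0.21 -0.73 -0.48] 3.4
clock: 4.0
tcp_pos: [0.4575, -0.0962, 0.327]
ee_rot: [-179.6, 0.3, 91.3]
wrist_force: [-0.8, 0.4, 0.7]
finger_gap: 0.0
tip [ 0.4564 -0.0972  0.154 ] [-179.61    0.31   91.25] F [-0.78  0.36  0.67] 4.0
```

```bash
python3 -m pendant '[[[1,0,-0.4,-0.5,0,0,0],[1,0,0,-0.5,0,0,0],[1,0,0,0,0,0,0]]]'
python3 - <<'E'
from h import *
tip()
for n in('wrist','side','scene'): snap(n,n+'2')
d=load('side2')[1]['frame'];e=load('scene2')[1]['frame']
k=lambda f:cv2.resize(f,(400,300),interpolation=2)
w=load('wrist2')[1]['frame']
cv2.imwrite('pics/m2.png',np.vstack([np.hstack([k(d[110:230,230:390]),k(e[150:270,210:370])]),np.hstack([k(w),k(w[180:400,180:460])])])[:,:,::-1])
E
```

```text
clock: 4.3
tcp_pos: [0.457, -0.1037, 0.307]
ee_rot: [-179.7, 0.3, 91.3]
wrist_force: [-0.0, 1.0, 0.0]
finger_gap: -0.0002
tip [ 0.4561 -0.1047  0.134 ] [-179.69    0.32   91.35] F [-0.03  0.98  0.03] 4.3
```

View pics/m2.png

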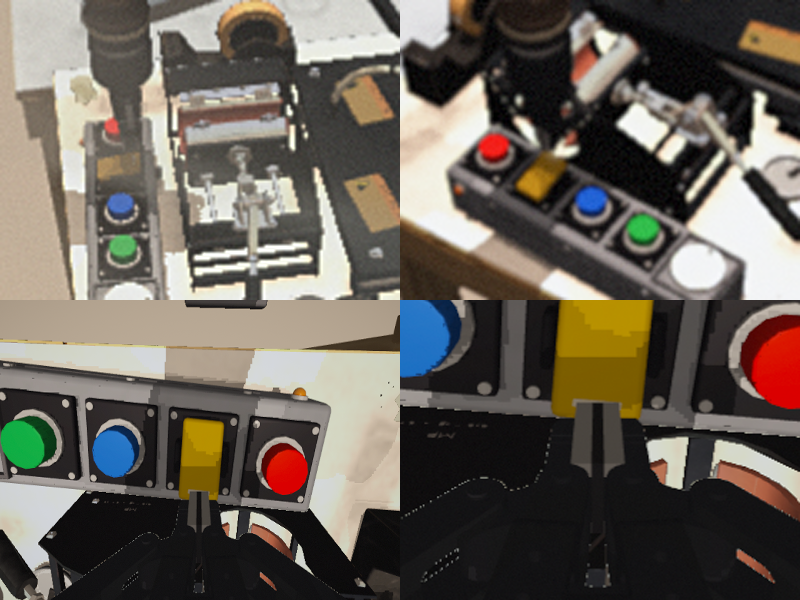

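The fingers are centred over the raised far end of the rocker, with the red key well clear. I'll press down.

```bash
python3 -m pendant '[[[1,0,0,-0.5,0,0,0],[1,0,0,-0.5,0,0,0],[1,0,0,-0.4,0,0,0],[1,0,0,-0.3,0,0,0],[1,0,0,0,0,0,0]]]'
python3 -c "
from h import *
tip()"
```

```text
clock: 4.95
tcp_pos: [0.4597, -0.1043, 0.2763]
ee_rot: [179.6, 0.5, 91.3]
wrist_force: [-1.1, 0.7, 4.7]
finger_gap: -0.0
tip [ 0.4609 -0.1057  0.1033] [179.6    0.46  91.32] F [-1.12  0.74  4.69] 4.95
```

```bash
python3 -m pendant '[[[1,0,0,-0.2,0,0,0],[1,0,0,-0.2,0,0,0],[1,0,0,0,0,0,0]]]'
python3 -c "
from h import *
tip()"
```

```text
clock: 5.25
tcp_pos: [0.4591, -0.1042, 0.277]
ee_rot: [179.2, 0.6, 91.3]
wrist_force: [0.1, 0.2, -0.5]
finger_gap: 0.0
tip [ 0.4616 -0.1059  0.1041] [179.17   0.58  91.32] F [ 0.09  0.19 -0.48] 5.25
```

```bash
python3 -m pendant '[[[1,0,0,-0.5,0,0,0],[1,0,0,-0.5,0,0,0]]]'
python3 - <<'E'
from h import *
tip()
for n in('wrist','side','scene'): snap(n,n+'3')
d=load('side3')[1]['frame'];e=load('scene3')[1]['frame']
k=lambda f:cv2.resize(f,(400,300),interpolation=2)
w=load('wrist3')[1]['frame']
cv2.imwrite('pics/m3.png',np.vstack([np.hstack([k(d[130:190,240:320]),k(e[185:260,225:325])]),np.hstack([k(w),k(w[180:400,180:460])])])[:,:,::-1])
tip()
E
```

```text
clock: 5.45
tcp_pos: [0.4583, -0.104, 0.2736]
ee_rot: [178.5, 0.8, 91.3]
wrist_force: [-44.5, 10.7, 110.4]
finger_gap: -0.0004
tip [ 0.463  -0.1063  0.1006] [178.47   0.78  91.3 ] F [-44.51  10.68 110.37] 5.45
tip [ 0.4628 -0.1062  0.1011] [178.41   0.8   91.31] F [-35.79   7.92  86.86] 5.6
```

View pics/m3.png

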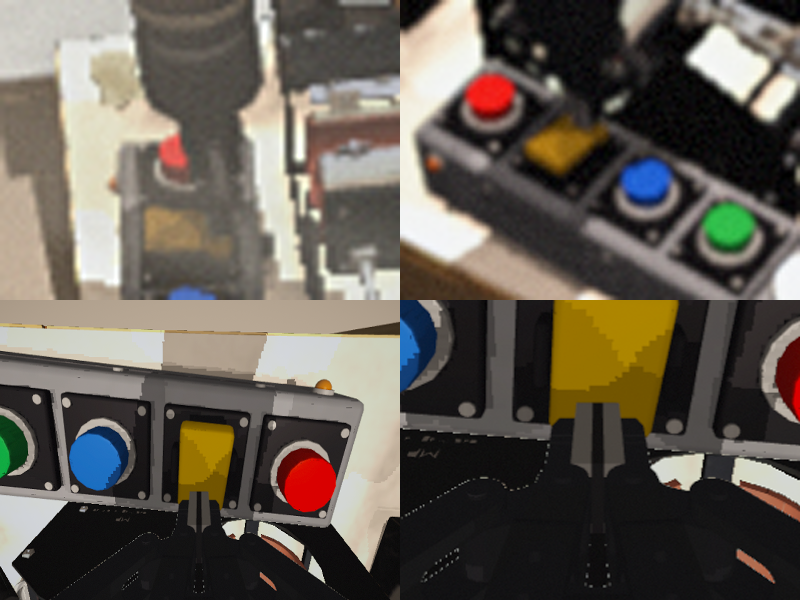

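The force reached 110 N against a hard stop, so the rocker is fully over. Backing off now; the next presses will use smaller steps.

```bash
python3 -m pendant '[[[1,0,0,0.5,0,0,0],[1,0,0,1,0,0,0],[1,0,0,1,0,0.27,0],[1,-0.4,-0.8,0,0,0,0],[1,-0.4,-0.8,0,0,0,0],[1,-0.4,-0.8,0,0,0,0],[1,-0.1,-0.8,0,0,0,0],[1,0,0,0,0,0,0]]]'
python3 - <<'E'
from h import *
tip()
for n in('wrist','side','scene'): snap(n,n+'4')
d=load('side4')[1]['frame'];e=load('scene4')[1]['frame']
k=lambda f:cv2.resize(f,(400,300),interpolation=2)
w=load('wrist4')[1]['frame']
cv2.imwrite('pics/m4.png',np.vstack([np.hstack([k(d[140:230,240:360]),k(e[185:260,225:325])]),np.hstack([k(w),k(w[180:400,180:460])])])[:,:,::-1])
E
```

```text
clock: 6.4
tcp_pos: [0.4295, -0.1689, 0.3297]
ee_rot: [179.7, 0.9, 91.5]
wrist_force: [0.3, 0.3, 0.1]
finger_gap: -0.0001
tip [ 0.4306 -0.1715  0.1567] [179.66   0.88  91.46] F [0.29 0.31 0.12] 6.4
```

View pics/m4.png

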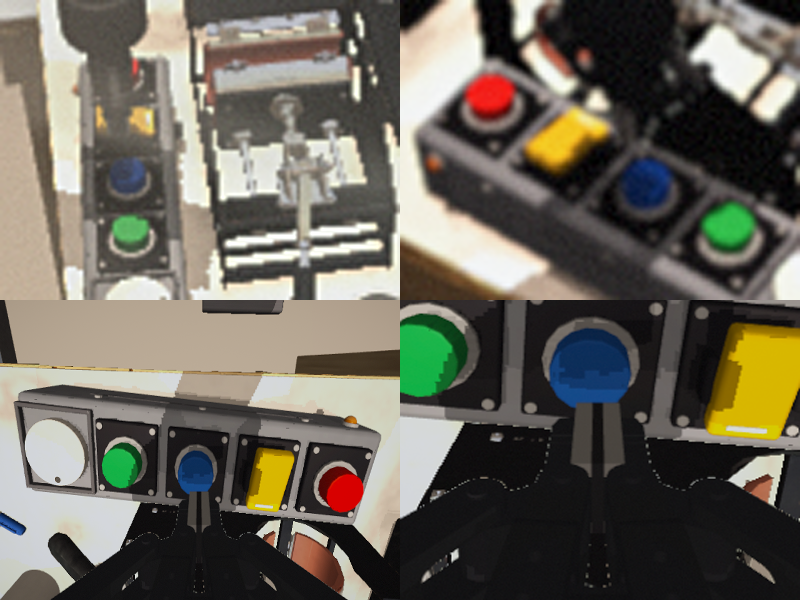

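```bash
python3 -m pendant '[[[1,0.2,-0.2,-0.5,0,0,0],[1,0,0,-0.6,0,0,0],[1,0,0,-0.6,0,0,0],[1,0,0,-0.4,0,0,0],[1,0,0,0,0,0,0]]]'
python3 -c "
from h import *
tip()"
python3 -m pendant '[[[1,0,0,-0.2,0,0,0],[1,0,0,-0.2,0,0,0]]]'
python3 -c "
from h import *
tip()"
```

```text
clock: 7.05
tcp_pos: [0.4343, -0.1698, 0.2824]
ee_rot: [179.8, 0.8, 91.8]
wrist_force: [-0.3, -0.5, 0.0]
finger_gap: -0.0002
tip [ 0.4349 -0.1721  0.1094] [179.8    0.75  91.75] F [-0.28 -0.53  0.02] 7.05
clock: 7.25
tcp_pos: [0.4344, -0.1698, 0.2745]
ee_rot: [179.8, 0.8, 91.8]
wrist_force: [-1.1, -0.8, 3.1]
finger_gap: 0.0003
tip [ 0.4352 -0.1721  0.1016] [179.76   0.78  91.77] F [-1.14 -0.83  3.1 ] 7.25
```

```bash
python3 -m pendant '[[[1,0,0,-0.15,0,0,0],[1,0,0,-0.15,0,0,0]]]'
python3 -c "
from h import *
tip()"

```

```text
clock: 7.45
tcp_pos: [0.434, -0.1695, 0.2742]
ee_rot: [179.5, 0.9, 91.8]
wrist_force: [-11.8, 4.3, 30.4]
finger_gap: 0.0001
tip [ 0.4354 -0.1721  0.1012] [179.55   0.87  91.77] F [-11.76   4.3   30.39] 7.45
```

```bash
python3 -m pendant '[[[1,0,0,0.5,0,0,0],[1,0,0,0.9,0,0,0],[1,0,0,0.9,0,0,0],[1,-0.1,-0.9,0,0,0,0],[1,-0.1,-0.9,0,0,0,0],[1,-0.1,-1,0,0,0,0],[1,0,-0.9,0,0,0,0],[1,0,0,0,0,0,0]]]'
python3 - <<'E'
from h import *
tip()
for n in('wrist','side','scene'): snap(n,n+'5')
d=load('side5')[1]['frame'];e=load('scene5')[1]['frame']
k=lambda f:cv2.resize(f,(400,300),interpolation=2)
w=load('wrist5')[1]['frame']
cv2.imwrite('pics/m5.png',np.vstack([np.hstack([k(d[140:230,240:360]),k(e[185:260,225:325])]),np.hstack([k(w),k(w[180:400,180:460])])])[:,:,::-1])
E
```

```text
clock: 8.25
tcp_pos: [0.4281, -0.2458, 0.326]
ee_rot: [179.1, 1.1, 91.9]
wrist_force: [-0.4, 0.7, -0.9]
finger_gap: -0.0001
tip [ 0.4309 -0.2489  0.153 ] [179.12   1.06  91.86] F [-0.38  0.66 -0.89] 8.25
```

View pics/m5.png

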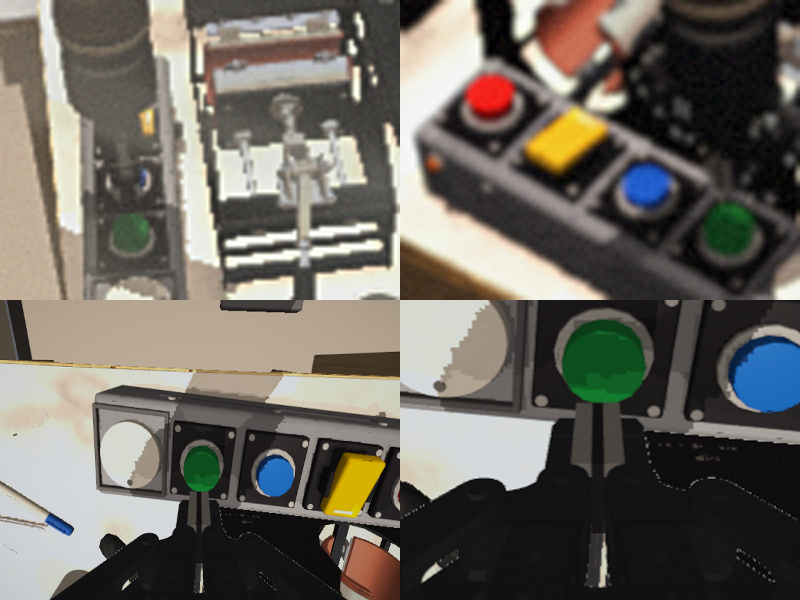

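```bash
python3 -m pendant '[[[1,-0.1,0.15,-0.5,0,0,0],[1,0,0,-0.6,0,0,0],[1,0,0,-0.6,0,0,0],[1,0,0,-0.35,0,0,0],[1,0,0,0,0,0,0]]]'
python3 -c "
from h import *
tip()"
python3 -m pendant '[[[1,0,0,-0.2,0,0,0],[1,0,0,-0.2,0,0,0]]]'
python3 -c "
from h import *
tip()"
```

```text
clock: 8.9
tcp_pos: [0.4256, -0.2382, 0.2805]
ee_rot: [179.2, 1.0, 92.2]
wrist_force: [-0.4, -1.3, 3.1]
finger_gap: 0.0003
tip [ 0.4282 -0.241   0.1076] [179.18   0.96  92.17] F [-0.44 -1.33  3.08] 8.9
clock: 9.1
tcp_pos: [0.4257, -0.2382, 0.2739]
ee_rot: [179.1, 1.0, 92.2]
wrist_force: [-12.8, 6.1, 40.7]
finger_gap: 0.0001
tip [ 0.4285 -0.2411  0.1009] [179.12   1.02  92.18] F [-12.78   6.09  40.71] 9.1
```

```bash
python3 -m pendant '[[[1,0,0,-0.1,0,0,0],[1,0,0,-0.1,0,0,0],[1,0,0,-0.1,0,0,0]]]'
python3 - <<'E'
from h import *
tip()
for n in('wrist','side','scene'): snap(n,n+'6')
tip()
d=load('side6')[1]['frame'];e=load('scene6')[1]['frame']
k=lambda f:cv2.resize(f,(400,300),interpolation=2)
w=load('wrist6')[1]['frame']
cv2.imwrite('pics/m6.png',np.vstack([np.hstack([k(d[140:290,240:400]),k(e[185:260,225:325])]),np.hstack([k(w),k(w[180:400,180:460])])])[:,:,::-1])
E
```

```text
clock: 9.4
tcp_pos: [0.4249, -0.2378, 0.2743]
ee_rot: [178.9, 1.1, 92.2]
wrist_force: [-6.0, 2.9, 15.4]
finger_gap: -0.0
tip [ 0.4284 -0.2411  0.1013] [178.9    1.14  92.16] F [-6.04  2.9  15.39] 9.4
tip [ 0.4284 -0.2411  0.1013] [178.9    1.14  92.16] F [-5.9   2.66 16.26] 9.55
```

View pics/m6.png

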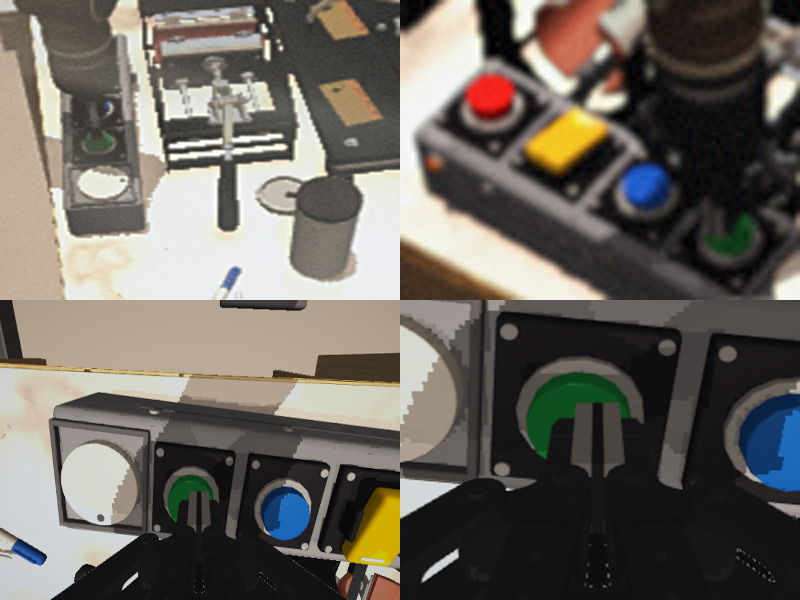

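The fingers hold the green key at its stop with a stable 16 N. The rocker is over and the blue key is down. Handing in.

```bash
python3 -c "
from rig import finish_job
print(finish_job())"
```

```text
the job is handed in; nothing more can be done
None
```

I did the three steps in order with closed fingertips: tipped the rocker over, pressed the blue key in, then pressed the green key and held it. The job was handed in at about 9.6 s with the fingers still on the green key; no verdict was reported.

**Last checks**
- **Green key:** held at its stop, fingertips at 101.3 mm (108 mm is fully out, 101 mm fully down), with a steady upward force of about 16 N.
- **Rocker and blue key:** the pictures show the rocker over and the blue key in. I felt a hard stop on each.
- **Red key and loose things:** I made no contact with the red module. The disc, tumbler and marker look unmoved in the last pictures. I did not check the screwdriver there.

**What went less well**
- **Force on the rocker:** one push at the stop read 110 N upward, and about 120 N with the sideways part included. That is right at the 120 N wrist limit, so I can't rule out that it was passed. I used smaller steps after that, and the highest upward force on the keys was 41 N.
- **Measurements:** the view pairs disagreed by up to about 8 mm in height. The spacing from the wrist view came out at 70.8 mm instead of 72 mm. The fingers landed about 3–5 mm off the blue and green key centres, still well within their 35 mm tops.

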